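# Sweep the used vial caps out of the tray through its latched gate

## Task

Clear away the used vial caps: first, with the gate still latched, lay every stray cap from the bench in the sweep tray; then lift the latch bar, swing the gate wide open, and with the scraper set down at the closed end of the tray sweep all the caps along the floor and over the lip into the catch pan, keeping the scraper's sprung sole steadily pressed about half-way in against the floor all along the tray. Afterwards stand the scraper back in the middle of its rubber mat and swing the gate shut so that the latch bar drops back behind its catch. Keep the two vials standing near the stray caps where they are, upright.

Things in the scene. Friction and masses are not known exactly. Their poses are not given: they have to be found in the camera images.
- station: fixed sweep station: steel tray on a grey plinth, a lower grey catch pan at its gate end. Origin on the bench, z up; sweeping goes to its -y (about the robot's right). In its frame (mm): tray floor z 50, inner x -55 to 55, y from the closed end wall at 170 to the open lip at -60; walls 6 thick, top z 90. Caps in the tray lie at y below 90 at first; y 110 to 170 is then free for setting down the scraper
- pan_floor (a point): centre of the catch pan's floor, at (0, -116, 4) mm in the station frame. Pan: open above, inner x -61 to 61 and y -60 (below the lip) to -171 mm, walls 5 mm thick, top z 34 mm
- catch_top (a point): top of the latch bar's catch, at (-67, -87.5, 85) mm in the station frame, by the near (-x) end of the lip: an upright steel nib 16 mm wide (x), 4 mm thick; the latched bar lies behind (+y of) it, 10 mm lower. A 45 degree ramp on its outer (-y) face begins 19 mm below the top, so a level bar pushed in from outside rides up and drops in behind
- gate_hinge (a point): point on the gate's vertical hinge axis at the gate's lower edge, at (62, -68, 50) mm in the station frame (the far end of the lip)
- gate (a joint): angle of the gate about gate_hinge, rad: 0 shut, grows outwards over the pan (counter-clockwise from above), stop at 1.9. Steel plate 6 mm thick, from 2 to 40 mm above the hinge point, reaching 116 mm from the hinge along the station's -x when shut, along -y at 1.57. Slight friction (0.03 N m): it stays where it is left. Shut with the bar down it cannot open
- latch_bar (a joint): angle of the latch bar, rad: 0 level (its stop; latched if the gate is shut), grows to 0.8 as the free end is lifted; falls back by its weight (60 g). Round steel rod 8.4 mm thick on the gate's outer face, from its pivot 114 mm on towards and past the gate's free end. Clear of the catch from about 0.15 rad
- bar_pivot (a point): pivot of the latch bar on the gate: 22 mm from the hinge axis along the gate, 11 mm outside the gate's mid-plane, 25 mm above gate_hinge; the pivot's axis is at right angles to the gate
- latch_knob (a point): centre of the black ball knob, 18 mm across, on a 7 mm stem rising from the bar: with the bar level it is 78 mm from the pivot along the bar and 45 mm above it (100 mm from the hinge axis, 30 mm over the gate's top edge). Pinched across the gate, it lets the bar be lifted and the gate swung in one grasp
- scraper: the loose scraper, 0.26 kg: upright grey block with a black grip on top and a black sprung rubber sole below. Origin at the centre of its underside with the sole out, z up. Grip: 44 mm along x, 22 mm along y, from z 56 to 108 mm. Block 88 x 30 mm, z 14 to 48. It sweeps along its y, either way round; it stands by itself
- sole_under (a point): centre of the underside of the scraper's sole. The sole is 98 mm along the scraper's x, 40 mm along its y, 18 mm high
- sole (a joint): how far the sole is pressed up into the scraper, m: 0 out (as when it stands by its own weight), 0.010 fully in. The spring takes 3 N to start and 0.8 N more per mm (about 7 N half-way)
- mat: the scraper's black rubber mat, fixed, 120 x 140 x 3 mm, on the bench at the robot's left; origin at the centre of its underside, top 3 mm above. The scraper stands on it at first
- cap_0: used crimp cap of a vial: plain aluminium disc, 20 mm across, 8 mm high, 12 g; origin at the centre of its underside, z up its axis. Lies on the tray floor at first; may be absent
- cap_1: used crimp cap of a vial: plain aluminium disc, 20 mm across, 8 mm high, 12 g; origin at the centre of its underside, z up its axis. Lies on the tray floor at first; may be absent
- cap_2: used crimp cap of a vial: plain aluminium disc, 20 mm across, 8 mm high, 12 g; origin at the centre of its underside, z up its axis. Lies on the tray floor at first; may be absent
- cap_3: used crimp cap of a vial: plain aluminium disc, 20 mm across, 8 mm high, 12 g; origin at the centre of its underside, z up its axis. Lies on the tray floor at first; may be absent
- stray_0: used crimp cap of a vial: plain aluminium disc, 20 mm across, 8 mm high, 12 g; origin at the centre of its underside, z up its axis. A stray: lies on the bench at the robot's right at first; may be absent
- stray_1: used crimp cap of a vial: plain aluminium disc, 20 mm across, 8 mm high, 12 g; origin at the centre of its underside, z up its axis. A stray: lies on the bench at the robot's right at first; may be absent
- stray_2: used crimp cap of a vial: plain aluminium disc, 20 mm across, 8 mm high, 12 g; origin at the centre of its underside, z up its axis. A stray: lies on the bench at the robot's right at first; may be absent
- vial_0: bystander: capped vial, 23 mm across, 75 mm high, standing loose on the bench near the stray caps; origin at the centre of its underside
- vial_1: bystander: the other loose standing vial, same size, beside the first

How it is judged:
On the way, in this order (a step that is already met when the one before it is completed fails the run):
1. every stray cap lies in the tray (inside its walls, no higher than 25 mm over the floor), the gate still shut (x of stray_0 in the frame of station between -0.058 and 0.058 m and y of stray_0 in the frame of station between -0.068 and 0.173 m and z of stray_0 in the frame of station between 0.044 and 0.075 m and x of stray_1 in the frame of station between -0.058 and 0.058 m and y of stray_1 in the frame of station between -0.068 and 0.173 m and z of stray_1 in the frame of station between 0.044 and 0.075 m and x of stray_2 in the frame of station between -0.058 and 0.058 m and y of stray_2 in the frame of station between -0.068 and 0.173 m and z of stray_2 in the frame of station between 0.044 and 0.075 m and value of joint gate below 0.1 rad), for 0.2 s.
2. the gate is swung wide open, past 1.3 rad (value of joint gate above 1.3 rad), for 0.2 s.
3. the scraper is pressed on the tray floor near the closed end (sole centre at station y over 90 mm), its sole 2 to 8.5 mm in (value of joint sole between 0.002 and 0.0085 m and y of sole_under in the frame of station between 0.09 and 0.17 m and x of sole_under in the frame of station between -0.02 and 0.02 m and z of sole_under in the frame of station between 0.044 and 0.056 m), for 0.3 s.
4. it is pressed so in the middle of the tray (station y 20 to 70 mm) (value of joint sole between 0.002 and 0.0085 m and y of sole_under in the frame of station between 0.02 and 0.07 m and x of sole_under in the frame of station between -0.02 and 0.02 m and z of sole_under in the frame of station between 0.044 and 0.056 m), for 0.3 s.
5. it is pressed so at the lip (station y -30 mm or beyond) (value of joint sole between 0.002 and 0.0085 m and y of sole_under in the frame of station between -0.08 and -0.03 m and x of sole_under in the frame of station between -0.02 and 0.02 m and z of sole_under in the frame of station between 0.044 and 0.056 m), for 0.3 s.
At the end, for the whole second after the job is handed in: every cap lies in the catch pan; the gate is shut and the latch bar down behind its catch (each within 0.06 rad of 0); the scraper stands upright and still on its mat, within 35 mm of the mat's centre (x of cap_0 in the frame of station between -0.066 and 0.066 m and y of cap_0 in the frame of station between -0.178 and -0.058 m and z of cap_0 in the frame of station between -0.005 and 0.04 m and x of cap_1 in the frame of station between -0.066 and 0.066 m and y of cap_1 in the frame of station between -0.178 and -0.058 m and z of cap_1 in the frame of station between -0.005 and 0.04 m and x of cap_2 in the frame of station between -0.066 and 0.066 m and y of cap_2 in the frame of station between -0.178 and -0.058 m and z of cap_2 in the frame of station between -0.005 and 0.04 m and x of cap_3 in the frame of station between -0.066 and 0.066 m and y of cap_3 in the frame of station between -0.178 and -0.058 m and z of cap_3 in the frame of station between -0.005 and 0.04 m and x of stray_0 in the frame of station between -0.066 and 0.066 m and y of stray_0 in the frame of station between -0.178 and -0.058 m and z of stray_0 in the frame of station between -0.005 and 0.04 m and x of stray_1 in the frame of station between -0.066 and 0.066 m and y of stray_1 in the frame of station between -0.178 and -0.058 m and z of stray_1 in the frame of station between -0.005 and 0.04 m and x of stray_2 in the frame of station between -0.066 and 0.066 m and y of stray_2 in the frame of station between -0.178 and -0.058 m and z of stray_2 in the frame of station between -0.005 and 0.04 m and value of joint each of gate, latch_bar below 0.06 rad and horizontal distance between scraper and mat below 0.035 m and angle between scraper's own z axis and vertical below 0.1 rad and height (world z) of scraper between -0.003 and 0.008 m and linear speed of scraper below 0.02 m/s); the robot touches nothing.
It fails at once if a standing vial is tipped (over 0.5 rad) or moved more than 60 mm (angle between any of vial_0, vial_1's own z axis and vertical above 0.5 rad or distance of any of vial_0, vial_1 from where it was at the start of the episode above 0.06 m).
Of cap_0, cap_1, cap_2, cap_3 only 2 to 4 are there at a start; the rules pass over those that are not, and their reading is None.
Of stray_0, stray_1, stray_2 only 1 to 3 are there at a start; the rules pass over those that are not, and their reading is None.
At some moment in a run one of stray_0, stray_1, stray_2, cap_0, cap_1, cap_2, cap_3 may be knocked a few centimetres aside while the robot is not near it.
Once in a run the grip may slacken for a moment while it holds something.
It also fails if it takes over 210 s, if anything falls off the work surface, if the arm or the gripper's body presses on something with over 40 N, if the wrist force passes 120 N, or if a joint passes its speed limit or range.

## Robot

A 6-joint arm with a two-finger parallel gripper is mounted at the origin on a cart in front of the work surface, level with it; the furniture and walls round the work are solid. World frame = base frame: x ahead of the robot, y to its left, z up, the work surface at z = 0. Lengths are in m, angles in rad, forces in N, time in s.
With the tool pointing down it reaches from about 0.3 to 1 m from the base axis. Payload 5.1 kg.
Tool frame: the origin (TCP) lies midway between the tips of the shut fingers; the grasp point (between the pads) lies bot.grip_point_offset behind it (bot.grip_point_offset is the distance from the TCP to the grasp point, in m); z points along the fingers, y is the line along which they close (so a half turn about z gives the same grasp; the last joint's range is limited). The gripper opens to 95 mm and grips with 3 to 60 N. Pads are 20 mm wide; open, the fingers measure 119 mm over their backs; the gripper's body (75 mm by 180 mm) begins 59 mm behind the grasp point.
Start: joints at [-1.333, 0.124, 1.65, -0, 1.367, -0.083], TCP at [0.205, -0.617, 0.215] pointing down, gripper open.
Joint ranges: [-2.61, 2.61], [-1.02, 2.33], [0.03, 2.71], [-1.35, 4.49], [0.32, 2.68], [-2.91, 2.91]. Speed limits (rad/s): [2.57, 2.57, 3.14, 3.14, 3.14, 3.14].

## Interface

Orientations are given as a unit quaternion [w, x, y, z].
In Python, from rig import bot gives the robot as it stands.
- The arm moves only by the tool send_rows, never from a script. Its argument "motion" is a list of rows, each a list of 3 entries, a list of its own where there are three numbers: the opening, from -1 (shut) to 1 (fully open), then the shift along the tool's x, y, z in cm, then the turn about the tool's z in rad. In form: [[gripper, [x, y, z], spin], ...]. A call has 1 to 12 rows; each row shifts and turns the commanded pose from where the row before left it, along the tool's axes as they then stand; what a row does not reach is not made up. A row lasts 1/8 s, in which the tool goes at most 62.5 mm and 10.7 degrees, less where a joint would pass 70% of its speed; a pose out of reach is approached as far as the arm can. A call with a gripper value outside its range is refused whole. The fingers move at their own pace and stop on an object; "grip_force" is the grip in N (left out, the last holds). Time passes only in rows, so rows that do not move let the fingers close. It gives the time, the measured TCP pose, the force, the opening and the grip force at its end, in the units of the state.
- bot.sense(): the state, without advancing time (a new reading comes with each control period).
- bot.capture(name): name is "side" or "top"; returns a dict with "color" (480x640x3 uint8, red, green, blue), "mtx" (3x3 intrinsics, pixels), "rvec" (rotation vector, rad) and "tvec" (3), from world to camera coordinates, as OpenCV has them. Camera axes: x right, y down, z forward; pixel columns grow to the right and rows downward; lengths in m; the calibration is good to about 2 mm. A picture is of the moment at which its call begins. There is no depth.
- bot.hand_in(): hands the job in; it is judged then, once.
The state is a dict: "time": time; "q": joint angles; "qvel": joint speeds; "joint_efforts": joint torques, N m; "tcp_pos": TCP position; "ee_rot": TCP orientation; "ft_force": force on the tool from outside, world axes, zero at the start; "moment": the same for the moment, N m; "gripper_width": finger opening in m; "grasp_force": force on a finger pad.
Only numpy, scipy, OpenCV 4.12 (cv2) and the standard library are available. Lean on these libraries where they do the work, as an engineer would, in place of code of your own. Each camera call takes 0.05 s, during which the arm holds its last target. There are 200 camera calls.

## Working session

There is one attempt and no reset: what is moved stays moved. The work goes in short steps, Python scripts to look and compute and a tool call to move; the robot and the scene stay as the last step left them, time stands still between calls to the robot, and variables do not carry over. Pictures are saved under pics/ and viewed, at most 14 in all, crops included, and the job is handed in when it is done.

Besides the shell and the picture viewer there is one more tool, called as name([rows], argument=value, ...), one row to a line, values as JSON. send_rows: Moves the arm, as the interface text tells. Its arguments: {"type":"object","properties":{"motion":{"type":"array"},"grip_force":{"type":"number"}},"required":["motion"]}

```bash
ls; mkdir -p pics
python3 - <<'E'
from rig import bot
import cv2
print(bot.grip_point_offset); s=bot.sense(); print(s['tcp_pos'],s['ee_rot'],s['gripper_width'],s['time'])
for n in('side','top'):
    c=bot.capture(n); print(n,c['mtx'].tolist(),c['rvec'],c['tvec'])
    cv2.imwrite(f'pics/{n}0.png',c['color'][:,:,::-1])
E
```

```text
pics
0.0188
[ 0.20478871 -0.6162354   0.21339281] [-1.01957501e-03  9.87163460e-01  1.59709918e-01 -7.99919765e-05] 0.09519500037996541 0.0
side [[603.7092918800903, 0.0, 317.2415629698492], [0.0, 603.7092918800903, 238.72004298880935], [0.0, 0.0, 1.0]] [ 1.96092974 -0.01732752 -0.01969106] [-0.53056135  0.10637239  1.63812912]
top [[462.43417724891736, 0.0, 315.5299738488211], [0.0, 462.43417724891736, 239.27821344409503], [0.0, 0.0, 1.0]] [ 2.20622329 -2.16294638  0.10152461] [5.18515837e-04 5.27536241e-01 1.15145894e+00]
```

View pics/top0.png

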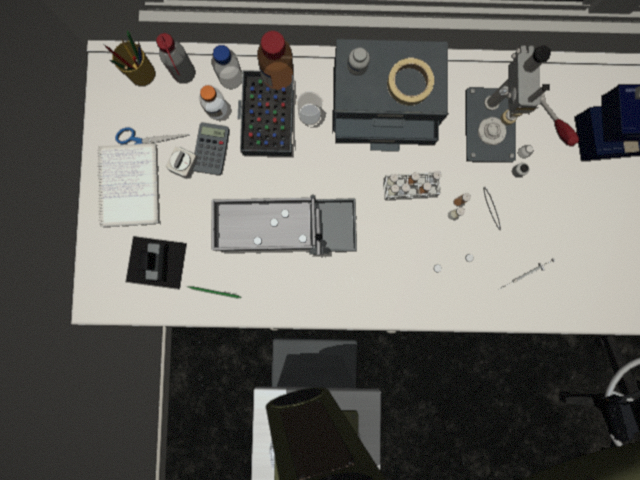

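View pics/side0.png

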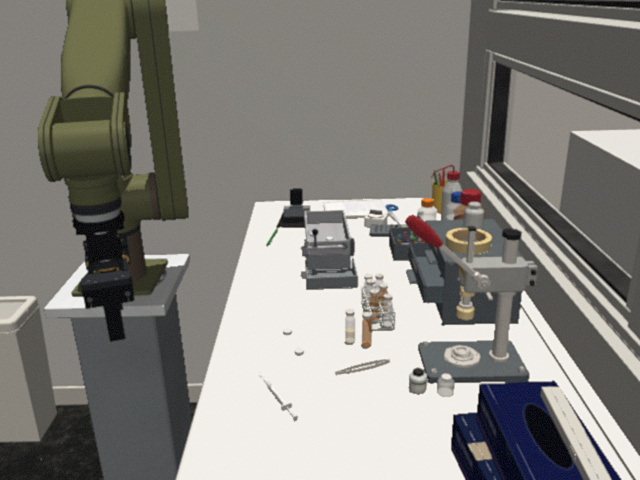

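The top view shows four caps in the tray, near (257,240), (274,222), (285,213) and (302,238). Two strays lie at (437,268) and (469,258), and the vials stand near (462,200) and (457,213). The scraper is on its mat at (155,262), and the station spans (212..357, 195..252) with the gate at about x 318.

```bash
cat > h.py <<'E'
import numpy as np, cv2
from rig import bot
def cap(n):
    c=bot.capture(n); c['R']=cv2.Rodrigues(np.array(c['rvec'],float))[0]; c['t']=np.array(c['tvec'],float).ravel(); return c
def ray(c,p,z):
    d=c['R'].T@np.linalg.solve(c['mtx'],[p[0],p[1],1.]); o=-c['R'].T@c['t']
    return (o+d*(z-o[2])/d[2])
def proj(c,P):
    return cv2.projectPoints(np.array(P,float).reshape(-1,3),np.array(c['rvec'],float),np.array(c['tvec'],float),np.array(c['mtx']),None)[0].reshape(-1,2)
def crop(c,x0,y0,x1,y1,k,f):
    im=cv2.resize(c['color'][y0:y1,x0:x1,::-1],None,fx=k,fy=k,interpolation=cv2.INTER_CUBIC); cv2.imwrite(f,im)
E
python3 - <<'E'
from h import *
c=cap('top'); im=c['color']
crop(c,120,188,362,296,3.3,'pics/c1.png')
hsv=cv2.cvtColor(im,cv2.COLOR_RGB2HSV); g=hsv[:,:,2]
for p in [(437,268),(469,258)]:
    x0,y0=p[0]-9,p[1]-9; w=im[y0:y0+18,x0:x0+18].astype(float); bg=np.median(w.reshape(-1,3),0)
    d=np.abs(w-bg).sum(2); m=d>20; ys,xs=np.nonzero(m); q=((xs.min()+xs.max())/2+x0,(ys.min()+ys.max())/2+y0)
    print(p,q,m.sum(),ray(c,q,.006), ray(c,p,.006))
print('vials',ray(c,(462,200),.07),ray(c,(457,213),.07))
# mat dark mask
sub=(im.max(2)<45).astype(np.uint8); sub[:230]=0; sub[295:]=0; sub[:,:115]=0; sub[:,200:]=0
n,l,st,ce=cv2.connectedComponentsWithStats(sub)
for i in range(1,n):
    if st[i,4]>100:
        r=cv2.minAreaRect(np.argwhere(l==i)[:,::-1].astype(np.float32)); b=cv2.boxPoints(r); print('mat',r,ray(c,r[0],.003),[ray(c,q,.003)[:2].round(3).tolist() for q in b])
E
```

```text
(437, 268) (np.float64(436.5), np.float64(268.0)) 51 [ 0.46108745 -0.30091146  0.006     ] [ 0.46111262 -0.30219793  0.006     ]
(469, 258) (np.float64(469.0), np.float64(257.5)) 60 [ 0.48969665 -0.38481363  0.006     ] [ 0.48841    -0.38480343  0.006     ]
vials [ 0.62759676 -0.34664549  0.07      ] [ 0.59511554 -0.33412655  0.07      ]
mat ((155.86000061035156, 261.97998046875), (53.174434661865234, 44.689151763916016), 8.130102157592773) [0.46245152 0.41779343 0.003     ] [[0.414, 0.49], [0.528, 0.48], [0.511, 0.345], [0.398, 0.356]]
```

View pics/c1.png

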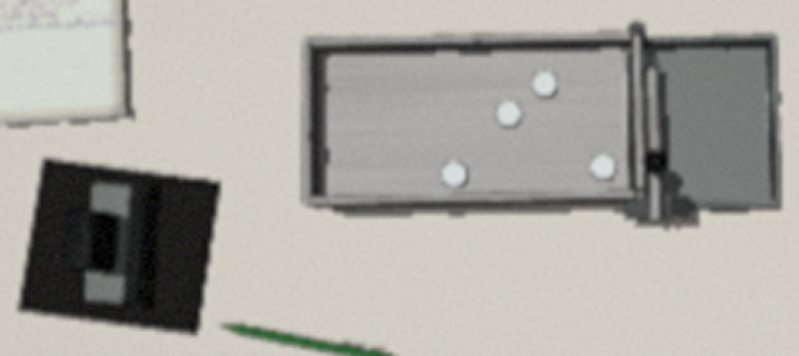

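The crop shows the tray's closed-end top corners at crop (303,38) and (305,205), and the pan's corners at (777,36) and (780,208). The scraper's grip is at (103,242) with the block from (111,183) to (105,304), and the knob is at (655,160).

```bash
cat >> h.py <<'E'
def fit(c,uv,loc):
    W=np.array([ray(c,u,l[2])[:2] for u,l in zip(uv,loc)]); L=np.array(loc)[:,:2]
    Lc=L-L.mean(0); Wc=W-W.mean(0)
    a=np.arctan2((Lc[:,0]*Wc[:,1]-Lc[:,1]*Wc[:,0]).sum(),(Lc*Wc).sum()); R=np.array([[np.cos(a),-np.sin(a)],[np.sin(a),np.cos(a)]])
    t=W.mean(0)-R@L.mean(0); return a,R,t,(R@L.T).T+t-W
E
python3 - <<'E'
from h import *
c=cap('top'); k=lambda x,y:(120+(x+.5)/3.3-.5,188+(y+.5)/3.3-.5)
a,R,t,e=fit(c,[k(303,38),k(305,205),k(777,36),k(780,208)],[(.061,.176,.09),(-.061,.176,.09),(.066,-.176,.034),(-.066,-.176,.034)])
print(a,t,e.round(4).tolist())
S=lambda p:(R@p)+t
for p in [(454,174),(508,113),(545,84),(602,166)]: print('cap',R.T@(ray(c,k(*p),.057)[:2]-t))
kn=ray(c,k(655,160),.12)[:2]; print('knob',kn,R.T@(kn-t),'expected',S(np.array([-.038,-.079])))
print('catch',S(np.array([-.067,-.0875])))
p1=ray(c,k(111,183),.048);p2=ray(c,k(105,305),.048); print('scraper',(p1+p2)/2,np.linalg.norm(p1-p2),np.arctan2(*(p1-p2)[:2][::-1]),'grip',ray(c,k(103,242),.108))
s=bot.sense();print(s['tcp_pos'],s['ee_rot'])
x=cv2.Rodrigues; from scipy.spatial.transform import Rotation as Q
q=s['ee_rot'];print(Q.from_quat([q[1],q[2],q[3],q[0]]).as_matrix().round(3))
d=cap('side'); print(proj(d,[[.461,-.301,.006],[.489,-.385,.006],[t[0],t[1],.05]]))
E
```

```text
0.03808861407554901 [0.55915539 0.08556365] [[0.0001, 0.0006], [-0.0003, 0.002], [0.0, -0.0007], [0.0001, -0.0019]]
cap [-0.0376103   0.07035463]
cap [0.00738049 0.02969574]
cap [0.02874152 0.00179127]
cap [-0.03359221 -0.03983697]
knob [0.52677408 0.00604288] [-0.03538592 -0.07823004] expected [0.52419122 0.00517393]
catch [ 0.49553593 -0.00442421]
scraper [0.46220366 0.41139772 0.048     ] 0.09089623762605485 -0.0009258700457231125 grip [0.46177545 0.39457471 0.108     ]
[ 0.20484384 -0.61645054  0.2138535 ] [-6.62685894e-04  9.87162406e-01  1.59718324e-01 -5.03223744e-05]
[[ 0.949  0.315 -0.   ]
 [ 0.315 -0.949  0.001]
 [ 0.    -0.001 -1.   ]]
[[286.52638698 330.24979711]
 [298.00344132 350.64986421]
 [326.89534045 244.27105673]]
```

send_rows([
  [1, [0, 0, 0], 0.141],
  [1, [0, 0, 0], 0.1415],
  [1, [3.66, -2.75, 0], 0],
  [1, [3.66, -2.75, 0], 0],
  [1, [3.66, -2.75, 0], 0],
  [1, [3.66, -2.75, 0], 0],
  [1, [3.66, -2.75, 0], 0],
  [1, [3.66, -2.75, 0], 0],
  [1, [3.66, -2.75, 0], 0],
  [1, [3.66, -2.75, 0], 0],
  [1, [0, 0, 5], 0],
  [1, [0, 0, 5], 0],
], grip_force=15)

```text
time: 1.75
tcp_pos: [0.4902, -0.3856, 0.1144]
ee_rot: [0.001, 1.0, 0.02, 0.001]
ft_force: [0.3, 0.3, 0.0]
gripper_width: 0.0952
grasp_force: 0.0
```

```bash
cat >> h.py <<'E'
from scipy.spatial.transform import Rotation as Q
A=.0381; T=np.array([.5592,.0856]); SR=np.array([[np.cos(A),-np.sin(A)],[np.sin(A),np.cos(A)]])
def S2W(p): return np.r_[SR@np.array(p[:2])+T,p[2:]]
def W2S(p): return np.r_[SR.T@(np.array(p[:2])-T),p[2:]]
def go(w,yaw=A):
    "cm shift in tool axes (current) to world target w; spin"
    s=bot.sense(); q=s['ee_rot']; M=Q.from_quat([q[1],q[2],q[3],q[0]]).as_matrix()
    cy=np.arctan2(M[1,0],M[0,0]); d=M.T@(np.array(w)-s['tcp_pos'])*100
    print('t',round(s['time'],2),'tcp',s['tcp_pos'].round(4),'st',W2S(s['tcp_pos']).round(4),'yaw',cy.round(4),'zaxis',M[:,2].round(3),'w',round(s['gripper_width'],4),'F',np.round(s['ft_force'],1),'gf',np.round(s['grasp_force'],1))
    print('  shift cm',d.round(2),'spin',round(cy-yaw,3))
E
python3 - <<'E'
from h import *
go([.489,-.385,.003]); c=cap('top')
d=cap('side'); crop(d,230,230,430,380,4,'pics/s1.png')
E
```

```text
t 1.75 tcp [ 0.4902 -0.3856  0.1144] st [-0.0869 -0.4682  0.1144] yaw 0.0398 zaxis [ 0.002 -0.002 -1.   ] w 0.0952 F [0.3 0.3 0. ] gf 0.0
  shift cm [-0.13 -0.08 11.14] spin 0.002
```

View pics/s1.png

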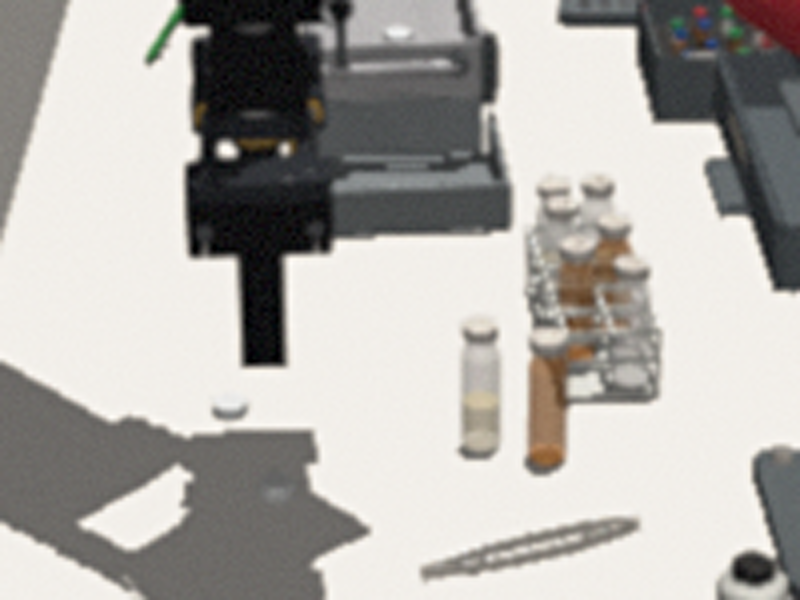

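The side view shows the strays at crop (229,405) and (275,488). Both vials, at crop (480,390) and (547,400), are clear of the gripper.

send_rows([
  [1, [-0.13, -0.08, 4], 0],
  [1, [0, 0, 4], 0],
  [1, [0, 0, 2], 0],
  [1, [0, 0, 1.0], 0],
  [1, [0, 0, 0], 0],
  [-1, [0, 0, 0], 0],
  [-1, [0, 0, 0], 0],
  [-1, [0, 0, 0], 0],
  [-1, [0, 0, 0], 0],
  [-1, [0, 0, 0], 0],
  [-1, [0, 0, 0], 0],
], grip_force=15)

```text
time: 3.22
tcp_pos: [0.4877, -0.385, 0.0046]
ee_rot: [-0.0, 1.0, 0.019, -0.0]
ft_force: [-0.7, -0.3, -0.2]
gripper_width: 0.04
grasp_force: 0.0
```

Run:
```python
from h import *
go(S2W([0,.06,.2])); go(S2W([0,-.02,.14]))
```

```text
t 3.23 tcp [ 0.4877 -0.385   0.0046] st [-0.0893 -0.4675  0.0046] yaw 0.0383 zaxis [-0.  0. -1.] w 0.04 F [-0.7 -0.3 -0.2] gf 0.0
  shift cm [  8.94 -52.75 -19.54] spin 0.0
t 3.23 tcp [ 0.4877 -0.385   0.0046] st [-0.0893 -0.4675  0.0046] yaw 0.0383 zaxis [-0.  0. -1.] w 0.04 F [-0.7 -0.3 -0.2] gf 0.0
  shift cm [  8.94 -44.75 -13.54] spin 0.0
```

send_rows([
  [-1, [0, 0, 0], 0],
  [-1, [0, 0, 0], 0],
  [-1, [0, 0, 0], 0],
  [-1, [0, 0, 0], 0],
  [-1, [0, 0, 0], 0],
])

```text
time: 3.85
tcp_pos: [0.4878, -0.385, 0.0046]
ee_rot: [-0.0, 1.0, 0.019, 0.0]
ft_force: [0.9, -0.1, -0.1]
gripper_width: 0.0177
grasp_force: 15.0
```

send_rows([
  [-1, [0, 0, -2], 0],
  [-1, [0, 0, -3], 0],
  [-1, [0, 0, 0], 0],
])

```text
time: 4.22
tcp_pos: [0.49, -0.3871, 0.0592]
ee_rot: [0.003, 1.0, 0.019, 0.003]
ft_force: [0.7, -0.5, -0.2]
gripper_width: 0.0177
grasp_force: 15.0
```

Run:
```python
from h import *
go(S2W([0,-.02,.14]))
d=cap('side'); crop(d,260,290,340,350,7,'pics/s2.png')
```

```text
t 4.22 tcp [ 0.49   -0.3871  0.0592] st [-0.0872 -0.4697  0.0592] yaw 0.0383 zaxis [ 0.006 -0.005 -1.   ] w 0.0177 F [ 0.7 -0.5 -0.2] gf 15.0
  shift cm [  8.77 -44.92  -8.28] spin 0.0
```

View pics/s2.png

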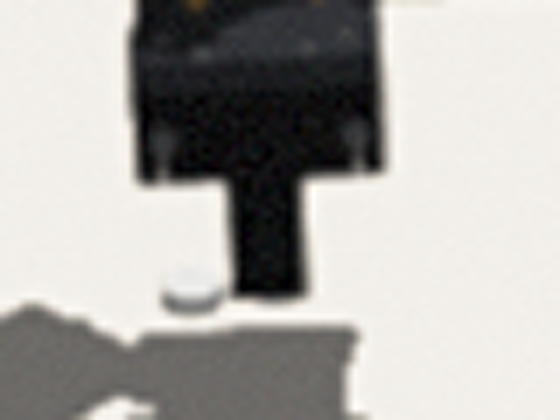

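The only cap in view is the second stray, at crop (192,290), still on the bench. The gripped one is hidden behind the finger, with the width steady at 17.7 mm.

send_rows([
  [-1, [0, 0, -4], 0],
  [-1, [0, 0, -4], 0],
  [-1, [0, 0, -4], 0],
  [-1, [1.3, -6, 0], 0],
  [-1, [1.3, -6, 0], 0],
  [-1, [1.3, -6, 0], 0],
  [-1, [1.3, -6, 0], 0],
  [-1, [1.3, -6, 0], 0],
  [-1, [1.3, -6, 0], 0],
  [-1, [1.3, -6, 0], 0],
  [-1, [1.3, -6, 0], 0],
  [-1, [1.3, -5.5, 0], 0],
])

```text
time: 5.78
tcp_pos: [0.5835, 0.1561, 0.1735]
ee_rot: [0.0, 1.0, 0.019, -0.001]
ft_force: [1.5, -0.2, -0.2]
gripper_width: 0.0181
grasp_force: 15.0
```

Run:
```python
from h import *
go(S2W([.03,.065,.057]))
```

```text
t 5.78 tcp [0.5835 0.1561 0.1735] st [0.027  0.0696 0.1735] yaw 0.0389 zaxis [-0.002 -0.    -1.   ] w 0.0181 F [ 1.5 -0.2 -0.2] gf 15.0
  shift cm [ 0.32  0.45 11.65] spin 0.001
```

send_rows([
  [-1, [0.3, 0.4, 4], 0],
  [-1, [0, 0, 4], 0],
  [-1, [0, 0, 2.6], 0],
  [-1, [0, 0, 1], 0],
  [-1, [0, 0, 0], 0],
  [-0.3, [0, 0, 0], 0],
  [-0.3, [0, 0, 0], 0],
  [-0.3, [0, 0, 0], 0],
  [-0.3, [0, 0, -4], 0],
  [-0.3, [0, 0, -6], 0],
  [-0.3, [0, 0, -3], 0],
])

```text
time: 7.15
tcp_pos: [0.589, 0.1505, 0.1934]
ee_rot: [-0.0, 1.0, 0.019, 0.003]
ft_force: [0.5, 0.7, 0.1]
gripper_width: 0.0334
grasp_force: 0.0
```

send_rows([
  [-0.3, [-1.6, 5, 0], 0],
  [-0.3, [-1.6, 6, 0], 0],
  [-0.3, [-1.6, 6, 0], 0],
  [-0.3, [-1.6, 6, 0], 0],
  [-0.3, [-1.6, 6, 0], 0],
  [-0.3, [-1.6, 6, 0], 0],
  [0, [-1.4, 6, 3], 0],
  [0, [-1, 4, 3], 0],
  [0, [0, 0, 0], 0],
])

```text
time: 8.28
tcp_pos: [0.4833, -0.3, 0.1286]
ee_rot: [-0.001, 1.0, 0.017, -0.002]
ft_force: [-0.7, -0.1, 1.4]
gripper_width: 0.047
grasp_force: 0.0
```

Run:
```python
from h import *
c=cap('top'); go([.461,-.301,.003]); d=cap('side'); im=c['color']
crop(c,200,180,480,280,2.8,'pics/c2.png')
```

```text
t 8.32 tcp [ 0.4846 -0.2992  0.1302] st [-0.0892 -0.3817  0.1302] yaw 0.0359 zaxis [-0.002  0.002 -1.   ] w 0.0475 F [-0.5  1.1  0.4] gf 0.0
  shift cm [-2.35  0.12 12.72] spin -0.002
```

View pics/c2.png

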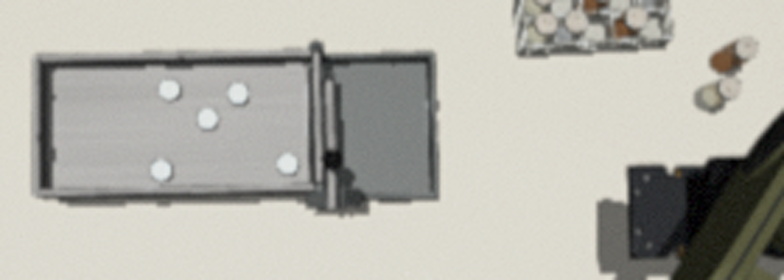

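The first stray now lies in the tray at crop (169,90), along with the four caps. Next is the second stray.

send_rows([
  [0, [-2.3, 0.1, 3], 0],
  [0, [0, 0, 4], 0],
  [0, [0, 0, 3], 0],
  [0, [0, 0, 1.7], 0],
  [0, [0, 0, 0.9], 0],
  [0, [0, 0, 0], 0],
  [-1, [0, 0, 0], 0],
  [-1, [0, 0, 0], 0],
  [-1, [0, 0, 0], 0],
  [-1, [0, 0, 0], 0],
  [-1, [0, 0, 0], 0],
  [-1, [0, 0, 0], 0],
])

```text
time: 9.88
tcp_pos: [0.4629, -0.3009, 0.0056]
ee_rot: [0.0, 1.0, 0.019, 0.0]
ft_force: [0.8, -1.7, 0.9]
gripper_width: 0.0172
grasp_force: 13.5
```

Run:
```python
from h import *
go(S2W([-.01,.068,.18]))
```

```text
t 9.88 tcp [ 0.4629 -0.3009  0.0056] st [-0.1109 -0.3825  0.0056] yaw 0.0383 zaxis [ 0. -0. -1.] w 0.0172 F [ 0.8 -1.7  0.9] gf 13.5
  shift cm [ 10.11 -45.04 -17.46] spin 0.0
```

send_rows([
  [-1, [0, 0, -2], 0],
  [-1, [0, 0, -5], 0],
  [-1, [0, 0, -5], 0],
  [-1, [0, 0, -5], 0],
  [-1, [1.2, -5.6, 0], 0],
  [-1, [1.3, -5.6, 0], 0],
  [-1, [1.3, -5.6, 0], 0],
  [-1, [1.3, -5.6, 0], 0],
  [-1, [1.3, -5.6, 0], 0],
  [-1, [1.3, -5.6, 0], 0],
  [-1, [1.3, -5.6, 0], 0],
  [-1, [1.1, -5.6, 0], 0],
])

```text
time: 11.38
tcp_pos: [0.5467, 0.1529, 0.1769]
ee_rot: [-0.0, 1.0, 0.019, 0.001]
ft_force: [0.2, -0.2, 1.2]
gripper_width: 0.0173
grasp_force: 13.1
```

Run:
```python
from h import *
go(S2W([-.01,.068,.057]))
```

```text
t 11.38 tcp [0.5467 0.1529 0.1769] st [-0.0099  0.0677  0.1769] yaw 0.0385 zaxis [ 0.002  0.    -1.   ] w 0.0173 F [ 0.2 -0.2  1.2] gf 13.1
  shift cm [-0.03 -0.03 11.99] spin 0.0
```

send_rows([
  [-1, [0, 0, 4], 0],
  [-1, [0, 0, 4], 0],
  [-1, [0, 0, 3], 0],
  [-1, [0, 0, 1], 0],
  [-1, [0, 0, 0], 0],
  [-0.3, [0, 0, 0], 0],
  [-0.3, [0, 0, 0], 0],
  [-0.3, [0, 0, 0], 0],
  [-0.3, [0, 0, -5], 0],
  [-0.3, [0, 0, -6], 0],
  [-0.3, [0, 0, -3], 0],
])

```text
time: 12.75
tcp_pos: [0.5481, 0.1512, 0.2]
ee_rot: [-0.0, 1.0, 0.019, 0.003]
ft_force: [-0.2, 0.5, -0.8]
gripper_width: 0.0335
grasp_force: 0.0
```

send_rows([
  [0, [-1, 5, 0], 0],
  [0, [-1, 5, 0], 0],
  [0, [-0.7, 4.7, 0], 0],
  [0, [0, 0, 0], 0],
])

```text
time: 13.25
tcp_pos: [0.5249, 0.0006, 0.1957]
ee_rot: [0.0, 1.0, 0.017, 0.0]
ft_force: [-0.2, 1.5, 0.1]
gripper_width: 0.0472
grasp_force: 0.0
```

Run:
```python
from h import *
c=cap('top'); go(S2W([-.0365,-.079,.102])); d=cap('side'); im=c['color']
crop(c,200,170,500,290,2.6,'pics/c3.png')
```

```text
t 13.3 tcp [0.5251 0.002  0.1956] st [-0.0372 -0.0822  0.1956] yaw 0.0356 zaxis [ 0.001  0.    -1.   ] w 0.0472 F [-0.1  0.5 -0.3] gf 0.0
  shift cm [ 0.07 -0.32  9.36] spin -0.003
```

View pics/c3.png

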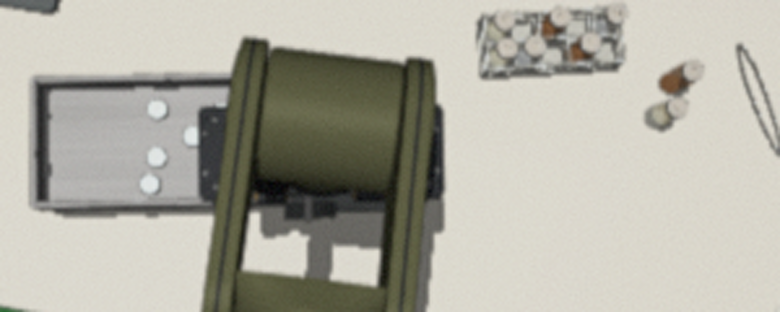

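Both strays are in the tray, at crop (157,109) and (156,157), and no others are on the bench. Next I grasp the knob.

send_rows([
  [0, [0.05, -0.3, 4], 0],
  [0, [0, 0, 3.3], 0],
  [0, [0, 0, 2], 0],
  [0, [0, 0, 0], 0],
  [-1, [0, 0, 0], 0],
  [-1, [0, 0, 0], 0],
  [-1, [0, 0, 0], 0],
  [-1, [0, 0, 0], 0],
  [-1, [0, 0, 0], 0],
  [-1, [0, 0, 0], 0],
], grip_force=15)

```text
time: 14.6
tcp_pos: [0.526, 0.0059, 0.103]
ee_rot: [0.0, 1.0, 0.019, 0.001]
ft_force: [-1.1, 0.0, 3.3]
gripper_width: 0.0167
grasp_force: 15.0
```

Run:
```python
from h import *
go(S2W([-.0365,-.079,.102]))
```

```text
t 14.6 tcp [0.526  0.0059 0.103 ] st [-0.0362 -0.0784  0.103 ] yaw 0.0382 zaxis [ 0.001 -0.    -1.   ] w 0.0167 F [-1.1  0.   3.3] gf 15.0
  shift cm [-0.03  0.06  0.1 ] spin 0.0
```

send_rows([
  [-1, [0.35, 0, -0.6], 0],
  [-1, [0.4, 0, -0.55], 0],
  [-1, [0.45, 0, -0.5], 0],
  [-1, [0.45, 0, -0.45], 0],
  [-1, [0, 0, 0], 0],
])

```text
time: 15.22
tcp_pos: [0.5425, 0.0066, 0.1238]
ee_rot: [0.0, 1.0, 0.019, 0.0]
ft_force: [-1.1, -0.1, -0.0]
gripper_width: 0.0163
grasp_force: 15.0
```

Run:
```python
from h import *
go(S2W([-.0192,-.079,.124])); print(bot.sense()['q'])
```

```text
t 15.22 tcp [0.5425 0.0066 0.1238] st [-0.0197 -0.0783  0.1238] yaw 0.0384 zaxis [ 0.001 -0.    -1.   ] w 0.0163 F [-1.1 -0.1 -0. ] gf 15.0
  shift cm [ 0.05  0.07 -0.02] spin 0.0
[-8.67316106e-02 -3.85299912e-02  1.97578595e+00  3.45297974e-05
  1.20380666e+00  1.44563168e+00]
```

send_rows([
  [-1, [0.15, 0.825, 0], -0.1],
  [-1, [0.15, 0.825, 0], -0.1],
  [-1, [0.15, 0.825, 0], -0.1],
  [-1, [0.15, 0.825, 0], -0.1],
  [-1, [0.15, 0.825, 0], -0.1],
  [-1, [0.15, 0.825, 0], -0.1],
  [-1, [0.15, 0.825, 0], -0.1],
  [-1, [0.15, 0.825, 0], -0.1],
])

```text
time: 16.23
tcp_pos: [0.5772, -0.0485, 0.1228]
ee_rot: [-0.0, 0.913, 0.408, -0.0]
ft_force: [0.7, 1.1, -1.9]
gripper_width: 0.0163
grasp_force: 15.0
```

```bash
cat >> h.py <<'E'
def knob(phi,th=.3,along=.078,up=.045):
    r=.022+along*np.cos(th)-up*np.sin(th); z=.075+along*np.sin(th)+up*np.cos(th)
    C,s=np.cos(phi),np.sin(phi); p=np.array([C*-r-s*-.011, s*-r+C*-.011])
    return S2W(np.r_[p+[.062,-.068],z-.0188])
E
python3 - <<'E'
from h import *
go(knob(.8),A+.8); go(knob(1.6),A+1.6)
E
```

```text
t 16.23 tcp [ 0.5772 -0.0485  0.1228] st [ 0.0129 -0.1347  0.1228] yaw 0.8413 zaxis [-0.  0. -1.] w 0.0163 F [ 0.7  1.1 -1.9] gf 15.0
  shift cm [-0.11 -0.02  0.05] spin 0.003
t 16.23 tcp [ 0.5772 -0.0485  0.1228] st [ 0.0129 -0.1347  0.1228] yaw 0.8413 zaxis [-0.  0. -1.] w 0.0163 F [ 0.7  1.1 -1.9] gf 15.0
  shift cm [3.18 5.62 0.05] spin -0.797
```

Tracking well. I'll swing on to about 1.65 rad, lower the bar, then release and rise.

send_rows([
  [-1, [0.14, 0.825, 0], -0.1],
  [-1, [0.14, 0.825, 0], -0.1],
  [-1, [0.14, 0.825, 0], -0.1],
  [-1, [0.14, 0.825, 0], -0.1],
  [-1, [0.14, 0.825, 0], -0.1],
  [-1, [0.14, 0.825, 0], -0.1],
  [-1, [0.14, 0.825, 0], -0.1],
  [-1, [0.14, 0.825, 0], -0.1],
  [-1, [0.07, 0.4, 0], -0.05],
  [-1, [0, 0, 0], 0],
])

```text
time: 17.48
tcp_pos: [0.6449, -0.0609, 0.1226]
ee_rot: [-0.0, 0.665, 0.747, 0.0]
ft_force: [2.3, 2.1, -1.7]
gripper_width: 0.0169
grasp_force: 15.0
```

send_rows([
  [-1, [-0.45, 0, 0.45], 0],
  [-1, [-0.45, 0, 0.5], 0],
  [-1, [-0.4, 0, 0.55], 0],
  [-1, [-0.3, 0, 0.5], 0],
  [-0.3, [0, 0, 0], 0],
  [-0.3, [0, 0, 0], 0],
  [-0.3, [0, 0, 0], 0],
  [0, [0, 0, -2], 0],
  [0, [0, 0, -5], 0],
  [0, [0, 0, -5], 0],
  [0, [0, 0, -3], 0],
  [0, [0, 0, 0], 0],
])

```text
time: 18.98
tcp_pos: [0.6487, -0.0777, 0.2591]
ee_rot: [0.004, 0.664, 0.747, 0.002]
ft_force: [-0.6, 0.1, -0.6]
gripper_width: 0.0475
grasp_force: 0.0
```

Run:
```python
from h import *
go(S2W([0,.1,.26]),0); go([.462,.411,.26],0)
```

```text
t 18.98 tcp [ 0.6487 -0.0777  0.2591] st [ 0.0832 -0.1666  0.2591] yaw 1.6883 zaxis [ 0.009 -0.002 -1.   ] w 0.0475 F [-0.6  0.1 -0.6] gf 0.0
  shift cm [27.23 -6.18 -0.23] spin 1.688
t 18.98 tcp [ 0.6487 -0.0777  0.2591] st [ 0.0832 -0.1666  0.2591] yaw 1.6883 zaxis [ 0.009 -0.002 -1.   ] w 0.0475 F [-0.6  0.1 -0.6] gf 0.0
  shift cm [ 50.72 -12.81  -0.35] spin 1.688
```

send_rows([
  [0, [0, 0, 0], 0.14],
  [0, [0, 0, 0], 0.14],
  [0, [0, 0, 0], 0.14],
  [0, [0, 0, 0], 0.14],
  [0, [0, 0, 0], 0.14],
  [0, [0, 0, 0], 0.14],
  [0, [0, 0, 0], 0.14],
  [0, [0, 0, 0], 0.14],
  [0, [0, 0, 0], 0.14],
  [0, [0, 0, 0], 0.14],
  [0, [0, 0, 0], 0.14],
  [0, [0, 0, 0], 0.145],
])

```text
time: 20.48
tcp_pos: [0.6459, -0.0771, 0.2514]
ee_rot: [-0.0, 1.0, -0.001, -0.001]
ft_force: [0.1, 0.2, 0.0]
gripper_width: 0.0477
grasp_force: 0.0
```

send_rows([
  [0, [-1.8, -4.8, 0], 0],
  [0, [-1.8, -4.8, 0], 0],
  [0, [-1.8, -4.8, 0], 0],
  [0, [-1.8, -4.8, 0], 0],
  [0, [-1.8, -4.8, 0], 0],
  [0, [-1.8, -4.8, 0], 0],
  [0, [-1.8, -4.8, 0], 0],
  [0, [-1.8, -4.8, 0], 0],
  [0, [-1.8, -4.8, 0], 0],
  [0, [0, 0, 0], 0],
])

```text
time: 21.72
tcp_pos: [0.4812, 0.3563, 0.2516]
ee_rot: [0.001, 1.0, 0.004, -0.001]
ft_force: [0.5, -0.7, -0.9]
gripper_width: 0.0476
grasp_force: 0.0
```

Run:
```python
from h import *
go([.462,.411,.26],0); c=cap('top'); d=cap('side'); print(bot.sense()['q'])
a=c['color'][188:296,120:362,::-1]; b=d['color'][150:260,260:380,::-1]
a=cv2.resize(a,None,fx=3.3,fy=3.3,interpolation=2); b=cv2.resize(b,(0,0),fx=2.2,fy=2.2,interpolation=2)
im=np.zeros((600,800,3),np.uint8); im[:a.shape[0],:a.shape[1]]=a[:, :800]; im[356:356+b.shape[0],:b.shape[1]]=b
cv2.imwrite('pics/c4.png',im)
```

```text
t 21.73 tcp [0.4812 0.3563 0.2516] st [-0.0676  0.2735  0.2516] yaw 0.0081 zaxis [-0.002 -0.001 -1.   ] w 0.0476 F [ 0.5 -0.7 -0.9] gf 0.0
  shift cm [-1.88 -5.48 -0.85] spin 0.008
[ 5.43411708e-01 -7.78125325e-03  1.72514331e+00 -6.33018776e-04
  1.42646077e+00  2.10984707e+00]
```

View pics/c4.png

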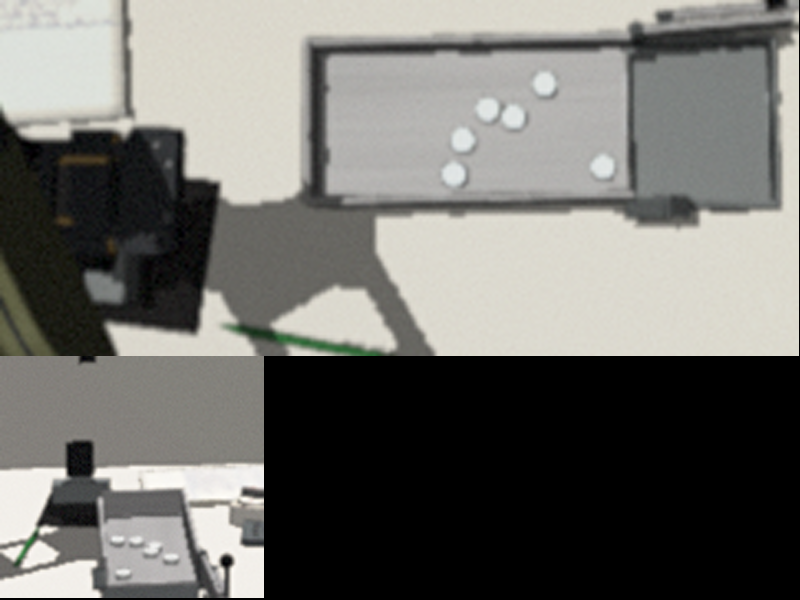

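The gate stands open along the pan's far side, and all six caps are in the tray, at crop (487,109), (513,117), (545,84), (462,140), (454,174) and (602,166). In the side inset the grip is at (80,459).

Run:
```python
from h import *
d=cap('side'); print(proj(d,[[.462,.411,.108],[.462,.411,.056],[.472,.411,.08]]))
g=(d['color'][180:214,285:312].max(2)<45); 
for y in range(4,30,3): print(180+y, 285+np.nonzero(g[y])[0])
```

```text
[[295.1509375  189.88039461]
 [295.71680243 204.91887282]
 [298.49682804 197.948774  ]]
184 []
187 []
190 [291 292 293 294 295 296 297 298 299 300 301]
193 [291 292 293 294 295 296 297 298 299 300 301]
196 [291 292 293 294 295 296 297 298 299 300 301]
199 [291 292 293 294 295 296 297 298 299 300 301]
202 [291 292 293 294 295 296 297 298 299 300 301]
205 []
208 []
```

send_rows([
  [0, [-1, -2.7, 1], 0.004],
  [0, [-0.9, -2.7, 2], 0.004],
  [0, [0, 0, 0], 0],
])

```text
time: 22.25
tcp_pos: [0.4635, 0.4071, 0.2207]
ee_rot: [0.001, 1.0, -0.002, -0.002]
ft_force: [-0.0, -0.1, 0.4]
gripper_width: 0.0478
grasp_force: 0.0
```

send_rows([
  [0, [-0.05, -0.3, 5], 0],
  [0, [0, 0, 5], 0],
  [0, [0, 0, 3.4], 0],
  [0, [0, 0, 1.8], 0],
  [0, [0, 0, 0], 0],
  [-1, [0, 0, 0], 0],
  [-1, [0, 0, 0], 0],
  [-1, [0, 0, 0], 0],
  [-1, [0, 0, 0], 0],
  [-1, [0, 0, 0], 0],
  [-1, [0, 0, 0], 0],
], grip_force=45)

```text
time: 23.62
tcp_pos: [0.4643, 0.4117, 0.0719]
ee_rot: [-0.001, 1.0, -0.002, 0.001]
ft_force: [0.7, 1.6, 1.0]
gripper_width: 0.0215
grasp_force: 44.9
```

Run:
```python
from h import *
go([.463,.411,.066],0);print(bot.sense()['tcp_pos'])
```

```text
t 23.62 tcp [0.4643 0.4117 0.0719] st [-0.0824  0.3295  0.0719] yaw -0.0046 zaxis [ 0.001  0.001 -1.   ] w 0.0215 F [0.7 1.6 1. ] gf 44.9
  shift cm [-0.13  0.07  0.59] spin -0.005
[0.46426411 0.41167367 0.07189252]
```

send_rows([
  [-1, [0, 0, -2], 0],
  [-1, [0, 0, -4], -0.02],
  [-1, [0, 0, -4], -0.023],
  [-1, [0, 0, -3.5], 0],
  [-1, [0, 0, 0], 0],
])

```text
time: 24.25
tcp_pos: [0.4651, 0.4121, 0.2105]
ee_rot: [-0.002, 1.0, 0.019, 0.003]
ft_force: [0.4, 0.4, -2.1]
gripper_width: 0.022
grasp_force: 44.9
```

Run:
```python
from h import *
go(S2W([0.001,.14,.125]))
```

```text
t 24.25 tcp [0.4651 0.4121 0.2105] st [-0.0816  0.3299  0.2105] yaw 0.0381 zaxis [ 0.005  0.004 -1.   ] w 0.022 F [ 0.4  0.4 -2.1] gf 44.9
  shift cm [ 8.21 19.02  8.52] spin 0.0
```

send_rows([
  [-1, [1.6, 3.8, 0], 0],
  [-1, [1.6, 3.8, 0], 0],
  [-1, [1.6, 3.8, 0], 0],
  [-1, [1.6, 3.8, 0], 0],
  [-1, [1.8, 3.8, 0], 0],
  [-1, [0, 0, 0], 0],
  [-1, [0, 0, 0], 0],
])

```text
time: 25.12
tcp_pos: [0.5518, 0.2243, 0.2043]
ee_rot: [0.0, 1.0, 0.019, -0.002]
ft_force: [-0.3, -0.6, -2.9]
gripper_width: 0.0217
grasp_force: 44.9
```

Run:
```python
from h import *
go(S2W([0.001,.14,.125])); c=cap('top'); d=cap('side')
a=c['color'][180:270,200:370,::-1]; b=d['color'][170:300,280:380,::-1]
a=cv2.resize(a,None,fx=4,fy=4,interpolation=2); b=cv2.resize(b,(0,0),fx=1.8,fy=1.8,interpolation=2)
im=np.zeros((600,800,3),np.uint8); im[:a.shape[0],:a.shape[1]]=a; im[360:360+b.shape[0],:b.shape[1]]=b
cv2.imwrite('pics/c5.png',im)
```

```text
t 25.12 tcp [0.5518 0.2243 0.2043] st [-0.0021  0.1389  0.2043] yaw 0.0379 zaxis [-0.004 -0.    -1.   ] w 0.0217 F [-0.3 -0.6 -2.9] gf 44.9
  shift cm [ 0.34 -0.11  7.93] spin -0.0
```

View pics/c5.png

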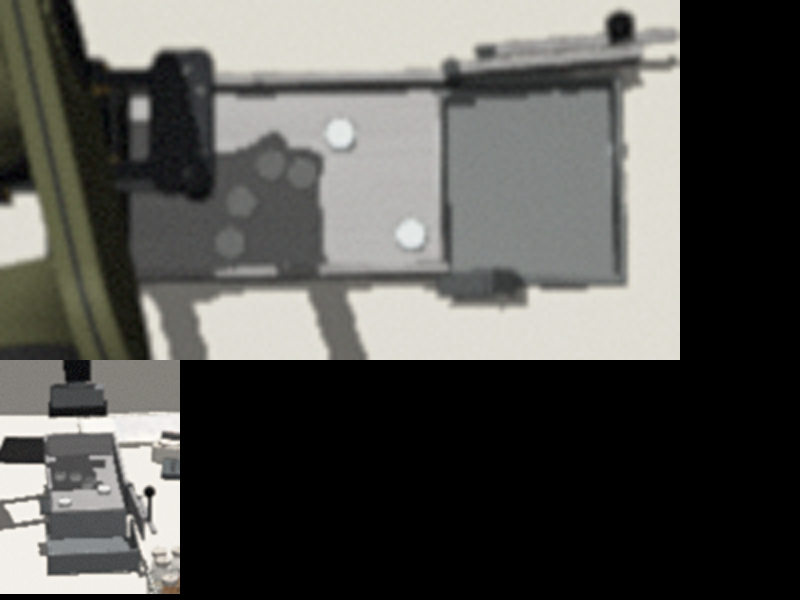

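The scraper hangs level over the closed end, all six caps are ahead of it, and the gate is clear of the pan. A quick x check from the side view comes next.

Run:
```python
from h import *
d=cap('side'); s=bot.sense()['tcp_pos']; st=W2S(s)
print(proj(d,[S2W([st[0]-.049,.12,s[2]-.06]),S2W([st[0]+.049,.12,s[2]-.06]),S2W([-.055,.17,.09]),S2W([.055,.17,.09])]), s)
y=int(proj(d,[S2W([st[0],.12,s[2]-.06])])[0,1])
for r in (y-2,y,y+2): x=np.nonzero(d['color'][r,290:360].max(1)<45)[0]+290; print(r,x.min(),x.max())
go(S2W([0,.14,.125]))
```

```text
[[306.80619412 198.96851797]
 [340.1921879  197.83242821]
 [305.5186672  211.11960147]
 [341.61802875 209.86977972]] [0.55212855 0.22527966 0.20551369]
196 308 338
198 308 338
200 308 321
t 25.27 tcp [0.5521 0.2253 0.2055] st [-0.0017  0.1398  0.2055] yaw 0.0397 zaxis [-0.001 -0.    -1.   ] w 0.0217 F [ 0.7 -0.3 -2.2] gf 44.9
  shift cm [ 0.19 -0.02  8.05] spin 0.002
```

send_rows([
  [-1, [0.15, 0, 3], 0],
  [-1, [0, 0, 3], 0],
  [-1, [0, 0, 1.6], 0],
  [-1, [0, 0, 0.6], 0],
  [-1, [0, 0, 0], 0],
  [-1, [0, 0, 0], 0],
])

```text
time: 26.02
tcp_pos: [0.5554, 0.2249, 0.1258]
ee_rot: [-0.0, 1.0, 0.019, 0.001]
ft_force: [-1.0, -0.4, -3.4]
gripper_width: 0.0221
grasp_force: 44.9
```

Run:
```python
from h import *
go(S2W([0,.14,.114]))
```

```text
t 26.02 tcp [0.5554 0.2249 0.1258] st [0.0015 0.1393 0.1258] yaw 0.0384 zaxis [ 0.002  0.001 -1.   ] w 0.0221 F [-1.  -0.4 -3.4] gf 44.9
  shift cm [-0.15 -0.07  1.18] spin 0.0
```

send_rows([
  [-1, [-0.1, 0, 0.4], 0],
  [-1, [0, 0, 0.4], 0],
  [-1, [0, 0, 0], 0],
  [-1, [0, 0, 0], 0],
])

```text
time: 26.52
tcp_pos: [0.554, 0.2247, 0.1174]
ee_rot: [-0.0, 1.0, 0.019, 0.001]
ft_force: [-0.8, 0.2, 4.2]
gripper_width: 0.0218
grasp_force: 44.9
```

send_rows([
  [-1, [0, 0, 0.15], 0],
  [-1, [0, 0, 0.15], 0],
  [-1, [0, 0, 0], 0],
  [-1, [0, 0, 0], 0],
])

```text
time: 27.02
tcp_pos: [0.554, 0.2247, 0.1141]
ee_rot: [-0.0, 1.0, 0.019, 0.001]
ft_force: [-0.9, 0.4, 7.1]
gripper_width: 0.0219
grasp_force: 44.9
```

send_rows([
  [-1, [0, 0, -0.2], 0],
  [-1, [0, 0, 0], 0],
  [-1, [0, 0, 0], 0],
])

```text
time: 27.4
tcp_pos: [0.554, 0.2247, 0.1156]
ee_rot: [-0.0, 1.0, 0.019, 0.001]
ft_force: [0.2, 0.4, 4.4]
gripper_width: 0.0219
grasp_force: 44.9
```

Run:
```python
from h import *
f=[]
for i in range(6): cap('top'); f.append(np.r_[bot.sense()['ft_force'],bot.sense()['tcp_pos'][2]*1e3])
print(np.array(f).round(2)); go(S2W([0,.045,.116]))
```

```text
[[  0.57   2.6    4.43 115.6 ]
 [  1.06   0.8    4.89 115.55]
 [  1.74   1.17   4.02 115.57]
 [  1.32   0.46   4.24 115.57]
 [  2.21   0.44   4.46 115.58]
 [  1.95   1.84   4.38 115.56]]
t 27.7 tcp [0.5539 0.2246 0.1156] st [0.     0.1391 0.1156] yaw 0.0383 zaxis [ 0.001  0.    -1.   ] w 0.0216 F [1.9 1.8 4.4] gf 44.9
  shift cm [-0.    9.41 -0.05] spin 0.0
```

send_rows([
  [-1, [0, 0.5, 0], 0],
  [-1, [0, 0.6, 0], 0],
  [-1, [0, 0.6, 0], 0],
  [-1, [0, 0.6, 0], 0],
  [-1, [0, 0.6, 0], 0],
  [-1, [0, 0.6, 0], 0],
  [-1, [0, 0.6, 0], 0],
  [-1, [0, 0.5, 0], 0],
])

```text
time: 28.7
tcp_pos: [0.5552, 0.1782, 0.1153]
ee_rot: [-0.0, 1.0, 0.019, -0.0]
ft_force: [-0.3, 5.7, 4.1]
gripper_width: 0.0216
grasp_force: 44.9
```

Run:
```python
from h import *
go(S2W([0,.045,.1156]))
```

```text
t 28.7 tcp [0.5552 0.1782 0.1153] st [-0.0005  0.0926  0.1153] yaw 0.0381 zaxis [-0.  0. -1.] w 0.0216 F [-0.3  5.7  4.1] gf 44.9
  shift cm [ 0.05  4.76 -0.03] spin -0.0
```

Very steady. Continuing.

send_rows([
  [-1, [0.05, 0.6, 0], 0],
  [-1, [0, 0.6, 0], 0],
  [-1, [0, 0.6, 0], 0],
  [-1, [0, 0.6, 0], 0],
  [-1, [0, 0.6, 0], 0],
  [-1, [0, 0.6, 0], 0],
  [-1, [0, 0.6, 0], 0],
  [-1, [0, 0.6, 0], 0],
  [-1, [0, 0, 0], 0],
  [-1, [0, 0, 0], 0],
])

```text
time: 29.95
tcp_pos: [0.5576, 0.1296, 0.1152]
ee_rot: [0.001, 1.0, 0.019, -0.0]
ft_force: [-0.4, 0.7, 4.7]
gripper_width: 0.0219
grasp_force: 44.9
```

send_rows([
  [-1, [0, 0.6, 0], 0],
  [-1, [0, 0.6, 0], 0],
  [-1, [0, 0.6, 0], 0],
  [-1, [0, 0.6, 0], 0],
  [-1, [0, 0.6, 0], 0],
  [-1, [0, 0.6, 0], 0],
  [-1, [0, 0.6, 0], 0],
  [-1, [0, 0.6, 0], 0],
])

```text
time: 30.95
tcp_pos: [0.5592, 0.0829, 0.1152]
ee_rot: [-0.001, 1.0, 0.019, -0.0]
ft_force: [-1.0, 5.2, 4.2]
gripper_width: 0.0219
grasp_force: 44.9
```

Run:
```python
from h import *
go(S2W([0,-.045,.1156]))
```

```text
t 30.95 tcp [0.5592 0.0829 0.1152] st [-1.000e-04 -2.700e-03  1.152e-01] yaw 0.0383 zaxis [-0.     0.001 -1.   ] w 0.0219 F [-1.   5.2  4.2] gf 44.9
  shift cm [ 0.01  4.23 -0.04] spin 0.0
```

send_rows([
  [-1, [0, 0.6, 0], 0],
  [-1, [0, 0.6, 0], 0],
  [-1, [0, 0.6, 0], 0],
  [-1, [0, 0.6, 0], 0],
  [-1, [0, 0.6, 0], 0],
  [-1, [0, 0.6, 0], 0],
  [-1, [0, 0.6, 0], 0],
  [-1, [0, 0.5, 0], 0],
  [-1, [0, 0, 0], 0],
  [-1, [0, 0, 0], 0],
  [-1, [0, 0, 0], 0],
  [-1, [0, 0, 0], 0],
])

```text
time: 32.45
tcp_pos: [0.5612, 0.035, 0.1153]
ee_rot: [0.001, 1.0, 0.019, -0.0]
ft_force: [-0.6, -0.8, 4.4]
gripper_width: 0.0213
grasp_force: 44.9
```

Run:
```python
from h import *
go(S2W([0,-.05,.1156])); c=cap('top'); d=cap('side')
a=c['color'][180:270,200:370,::-1]; b=d['color'][210:310,290:390,::-1]
a=cv2.resize(a,None,fx=3,fy=3,interpolation=2); b=cv2.resize(b,(0,0),fx=3.3,fy=3.3,interpolation=2)
im=np.zeros((600,800,3),np.uint8); im[:a.shape[0],:a.shape[1]]=a; im[270:270+b.shape[0],:b.shape[1]]=b
cv2.imwrite('pics/c6.png',im)
```

```text
t 32.45 tcp [0.5612 0.035  0.1153] st [ 1.000e-04 -5.070e-02  1.153e-01] yaw 0.0386 zaxis [-0.    -0.002 -1.   ] w 0.0213 F [-0.6 -0.8  4.4] gf 44.9
  shift cm [-0.01 -0.07 -0.03] spin 0.001
```

View pics/c6.png

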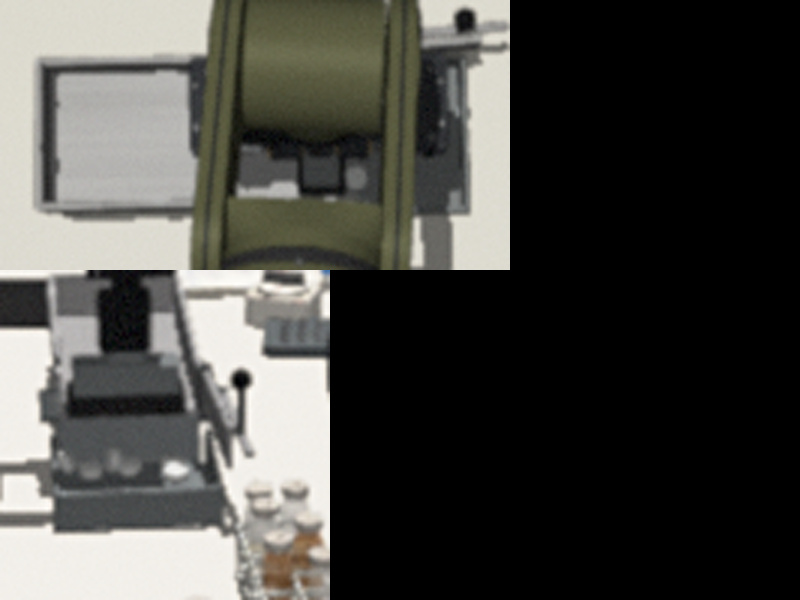

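The caps have dropped into the pan (side inset, row around 465) and the tray looks clear. I'll lift the scraper and take it back to the mat.

send_rows([
  [-1, [0, 0, -2], 0],
  [-1, [0, 0, -4], 0],
  [-1, [0, 0, -4], 0],
  [-1, [0, -5, 0], 0],
  [-1, [0, -5, 0], 0],
  [-1, [-1, -5, 0], 0],
  [-1, [-1, -5, 0], 0],
  [-1, [-1.5, -5, 0], 0],
  [-1, [-1.5, -5, 0], 0],
  [-1, [-1.5, -4, 0], 0],
  [-1, [-1.5, -4, 0], 0],
  [-1, [0, 0, 0], 0.04],
])

```text
time: 34.05
tcp_pos: [0.4641, 0.4143, 0.2142]
ee_rot: [0.001, 1.0, 0.001, -0.002]
ft_force: [0.4, -0.7, -2.0]
gripper_width: 0.0218
grasp_force: 45.0
```

Run:
```python
from h import *
go([.462,.418,.074],0); c=cap('top'); d=cap('side')
a=c['color'][190:260,205:365,::-1]; b=d['color'][230:310,290:370,::-1]
a=cv2.resize(a,None,fx=5,fy=5,interpolation=2); b=cv2.resize(b,(0,0),fx=3,fy=3,interpolation=2)
im=np.zeros((600,800,3),np.uint8); im[:a.shape[0],:a.shape[1]]=a; im[355:355+b.shape[0],:b.shape[1]]=b
cv2.imwrite('pics/c7.png',im)
```

```text
t 34.05 tcp [0.4641 0.4143 0.2142] st [-0.0825  0.3321  0.2142] yaw 0.0014 zaxis [-0.003 -0.001 -1.   ] w 0.0218 F [ 0.4 -0.7 -2. ] gf 45.0
  shift cm [-0.16 -0.39 14.02] spin 0.001
```

View pics/c7.png

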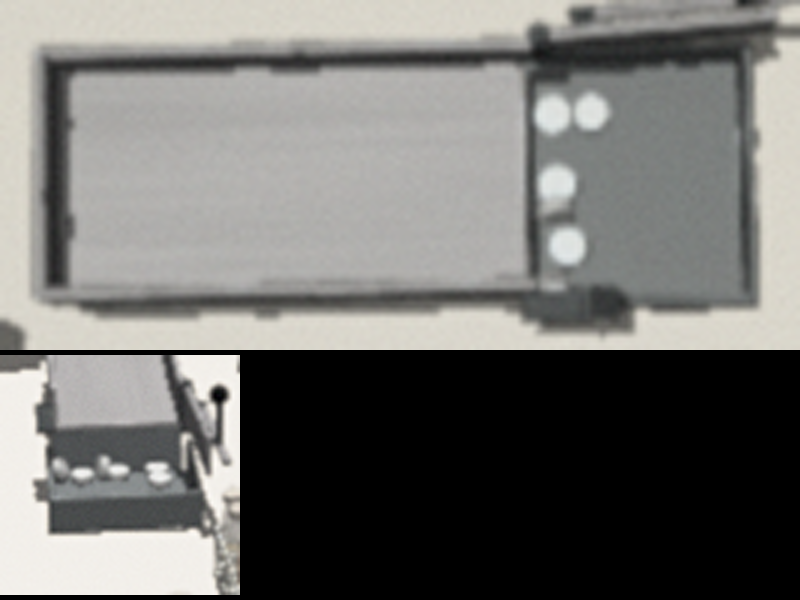

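All six caps are in the pan, two of them leaning on edge, and the tray is empty. I'll set the scraper down.

send_rows([
  [-1, [-0.2, -0.4, 5], 0],
  [-1, [0, 0, 4.5], 0],
  [-1, [0, 0, 3], 0],
  [-1, [0, 0, 1.2], 0],
  [-1, [0, 0, 0], 0],
  [-1, [0, 0, 0], 0],
])

```text
time: 34.9
tcp_pos: [0.4659, 0.417, 0.0803]
ee_rot: [-0.001, 1.0, -0.001, 0.001]
ft_force: [0.6, 0.1, -2.7]
gripper_width: 0.0216
grasp_force: 45.0
```

Run:
```python
from h import *
go([.462,.418,.072],0)
```

```text
t 34.9 tcp [0.4659 0.417  0.0803] st [-0.0807  0.3347  0.0803] yaw -0.0018 zaxis [ 0.002  0.002 -1.   ] w 0.0216 F [ 0.6  0.1 -2.7] gf 45.0
  shift cm [-0.39 -0.1   0.83] spin -0.002
```

send_rows([
  [-1, [-0.3, 0, 0.4], 0],
  [-1, [0, 0, 0.4], 0],
  [-1, [0, 0, 0.1], 0],
  [-1, [0, 0, 0], 0],
  [-1, [0, 0, 0], 0],
])

```text
time: 35.52
tcp_pos: [0.462, 0.4168, 0.0701]
ee_rot: [-0.001, 1.0, -0.001, 0.0]
ft_force: [-1.1, 0.8, 3.8]
gripper_width: 0.0216
grasp_force: 45.0
```

send_rows([
  [-1, [0, 0, -0.25], 0],
  [-1, [0, 0, 0], 0],
  [-1, [0, 0, 0], 0],
  [-0.5, [0, 0, 0], 0],
  [-0.3, [0, 0, 0], 0],
  [-0.1, [0, 0, 0], 0],
  [0, [0, 0, 0], 0],
  [0, [0, 0, 0], 0],
  [0, [0, 0, -4], 0],
  [0, [0, 0, -5], 0],
  [0, [0, 0, -5], 0],
  [0, [0, 0, -4], 0],
])

```text
time: 37.02
tcp_pos: [0.462, 0.4165, 0.2545]
ee_rot: [-0.001, 1.0, -0.001, 0.001]
ft_force: [1.0, 0.2, -0.8]
gripper_width: 0.0476
grasp_force: 0.0
```

Run:
```python
from h import *
print(W2S(knob(1.65,0))); go(np.r_[knob(1.65,0)[:2],.26],A+1.65)
```

```text
[ 0.0808776  -0.16681617  0.1012    ]
t 37.02 tcp [0.462  0.4165 0.2545] st [-0.0845  0.3344  0.2545] yaw -0.0017 zaxis [ 0.002  0.001 -1.   ] w 0.0476 F [ 1.   0.2 -0.8] gf 0.0
  shift cm [18.52 49.42 -0.58] spin -1.69
```

send_rows([
  [0, [2.3, 6.1, 0], 0],
  [0, [2.3, 6.1, 0], 0],
  [0, [2.3, 6.1, 0], 0],
  [0, [2.3, 6.1, 0], 0],
  [0, [0, 0, 0], -0.15],
  [0, [0, 0, 0], -0.15],
  [0, [0, 0, 0], -0.15],
  [0, [0, 0, 0], -0.15],
  [0, [0, 0, 0], -0.15],
  [0, [0, 0, 0], -0.15],
  [0, [0, 0, 0], -0.15],
  [0, [0, 0, 0], -0.15],
])

```text
time: 38.52
tcp_pos: [0.5494, 0.1822, 0.2518]
ee_rot: [0.0, 0.824, 0.566, -0.0]
ft_force: [-0.8, -0.0, 0.8]
gripper_width: 0.0475
grasp_force: 0.0
```

Run:
```python
from h import *
c=cap('top'); im=c['color'].max(2)
u=proj(c,[np.r_[knob(1.65,0)[:2],.12]])[0]; x0,y0=(u-14).astype(int); m=(im[y0:y0+28,x0:x0+28]<55).astype(np.uint8)
n,l,st,ce=cv2.connectedComponentsWithStats(m); print(u)
for i in range(1,n): p=ce[i]+[x0,y0]; print(st[i],p,W2S(ray(c,p,.12)))
go(np.r_[knob(1.65,0)[:2],.26],A+1.65)
a=c['color'][150:300,120:380,::-1]; cv2.imwrite('pics/c8.png',cv2.resize(a,None,fx=3,fy=3,interpolation=2))
```

```text
[354.88979516 186.13021381]
[12 12  6  7 31] [354.61290323 186.5483871 ] [ 0.07989423 -0.16613995  0.12      ]
[17 23  1  1  1] [357. 195.] [ 0.05974162 -0.17122538  0.12      ]
[ 0 25  3  3  6] [340.66666667 197.66666667] [ 0.05406606 -0.13276922  0.12      ]
[ 8 24  2  1  2] [348.5 196. ] [ 0.05770513 -0.1512265   0.12      ]
t 38.58 tcp [0.5494 0.1822 0.2518] st [-0.0061  0.0969  0.2518] yaw 1.2063 zaxis [-0. -0. -1.] w 0.0476 F [0.7 0.5 0.1] gf 0.0
  shift cm [-20.85  18.33  -0.82] spin -0.482
```

View pics/c8.png

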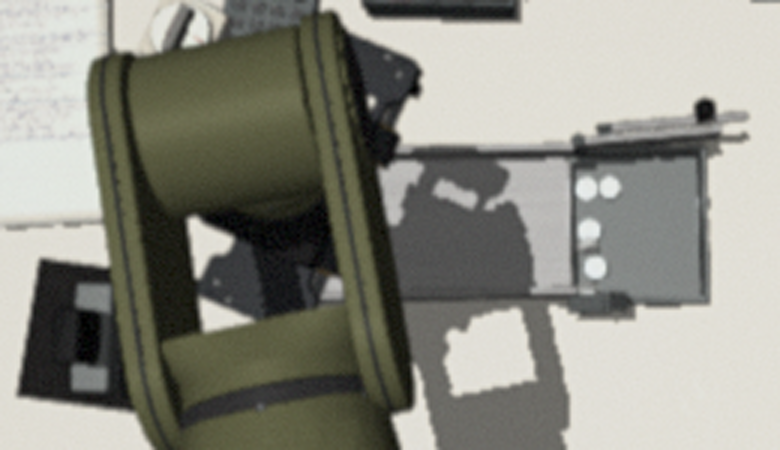

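The scraper stands upright on its mat and the caps are in the pan. The knob is at about station (0.080,-0.166), so the gate is at 1.65 rad.

send_rows([
  [0, [0, 0, 0], -0.16],
  [0, [0, 0, 0], -0.16],
  [0, [0, 0, 0], -0.162],
  [0, [-5.39, 1.31, 0], 0],
  [0, [-5.39, 1.31, 0], 0],
  [0, [-5.39, 1.31, 0], 0],
  [0, [-5.39, 1.31, 0], 0],
  [0, [-5.39, 1.31, 0], 0],
  [0, [0, 0, 0], 0],
  [0, [0, 0, 0], 0],
])

```text
time: 39.83
tcp_pos: [0.6439, -0.0783, 0.2515]
ee_rot: [-0.0, 0.668, 0.744, -0.0]
ft_force: [-0.7, -0.4, -0.7]
gripper_width: 0.0475
grasp_force: 0.0
```

Run:
```python
from h import *
go(np.r_[S2W([.0805,-.1665]),.102],A+1.65)
```

```text
t 39.83 tcp [ 0.6439 -0.0783  0.2515] st [ 0.0784 -0.1671  0.2515] yaw 1.6788 zaxis [-0.001  0.001 -1.   ] w 0.0475 F [-0.7 -0.4 -0.7] gf 0.0
  shift cm [ 0.03  0.23 14.95] spin -0.009
```

send_rows([
  [0, [0, 0.2, 5], -0.009],
  [0, [0, 0, 5], 0],
  [0, [0, 0, 3], 0],
  [0, [0, 0, 1.7], 0],
  [0, [0, 0, 0], 0],
  [-1, [0, 0, 0], 0],
  [-1, [0, 0, 0], 0],
  [-1, [0, 0, 0], 0],
  [-1, [0, 0, 0], 0],
  [-1, [0, 0, 0], 0],
  [-1, [0, 0, 0], 0],
], grip_force=15)

```text
time: 41.2
tcp_pos: [0.6465, -0.0785, 0.1055]
ee_rot: [0.001, 0.664, 0.748, 0.0]
ft_force: [0.2, -0.1, 3.3]
gripper_width: 0.0169
grasp_force: 15.0
```

send_rows([
  [-1, [0.35, 0, -0.6], 0],
  [-1, [0.4, 0, -0.55], 0],
  [-1, [0.45, 0, -0.5], 0],
  [-1, [0.45, 0, -0.45], 0],
  [-1, [0, 0, 0], 0],
])

```text
time: 41.82
tcp_pos: [0.6442, -0.0613, 0.1262]
ee_rot: [0.0, 0.664, 0.748, 0.0]
ft_force: [0.3, -1.8, 1.5]
gripper_width: 0.0165
grasp_force: 15.0
```

Run:
```python
from h import *
go(knob(1.65),A+1.65)
```

```text
t 41.83 tcp [ 0.6442 -0.0613  0.1262] st [ 0.0793 -0.1501  0.1262] yaw 1.69 zaxis [ 0.  0. -1.] w 0.0165 F [ 0.3 -1.8  1.5] gf 15.0
  shift cm [-0.    0.02  0.39] spin 0.002
```

send_rows([
  [-1, [-0.068, -0.836, 0], 0.1],
  [-1, [-0.068, -0.836, 0], 0.1],
  [-1, [-0.068, -0.836, 0], 0.1],
  [-1, [-0.068, -0.836, 0], 0.1],
  [-1, [-0.068, -0.836, 0], 0.1],
  [-1, [-0.068, -0.836, 0], 0.1],
  [-1, [-0.068, -0.836, 0], 0.1],
  [-1, [-0.068, -0.836, 0], 0.1],
])

```text
time: 42.82
tcp_pos: [0.5783, -0.0515, 0.1248]
ee_rot: [-0.001, 0.903, 0.429, -0.001]
ft_force: [-0.1, -0.2, -1.0]
gripper_width: 0.0168
grasp_force: 15.0
```

Run:
```python
from h import *
go(knob(.85),A+.85)
```

```text
t 42.83 tcp [ 0.5783 -0.0515  0.1248] st [ 0.0138 -0.1377  0.1248] yaw 0.8861 zaxis [-0.002  0.001 -1.   ] w 0.0168 F [-0.1 -0.2 -1. ] gf 15.0
  shift cm [0.1  0.12 0.26] spin -0.002
```

send_rows([
  [-1, [-0.04, -0.836, 0], 0.1],
  [-1, [-0.04, -0.836, 0], 0.1],
  [-1, [-0.068, -0.836, 0], 0.1],
  [-1, [-0.068, -0.836, 0], 0.1],
  [-1, [-0.068, -0.836, 0], 0.1],
  [-1, [-0.068, -0.836, 0], 0.1],
  [-1, [-0.068, -0.836, 0], 0.1],
  [-1, [-0.068, -0.836, 0], 0.1],
  [-1, [-0.04, -0.3, 0], 0.048],
  [-1, [0, 0, 0], 0],
])

```text
time: 44.08
tcp_pos: [0.5399, 0.0056, 0.1251]
ee_rot: [-0.001, 1.0, 0.021, -0.002]
ft_force: [-2.3, 2.5, 1.5]
gripper_width: 0.0166
grasp_force: 15.0
```

Run:
```python
from h import *
go(knob(0)); go(S2W([-.0362,-.0784,.103]))
```

```text
t 44.08 tcp [0.5399 0.0056 0.1251] st [-0.0223 -0.0792  0.1251] yaw 0.0428 zaxis [-0.003  0.002 -1.   ] w 0.0166 F [-2.3  2.5  1.5] gf 15.0
  shift cm [ 0.11 -0.02  0.28] spin 0.005
t 44.08 tcp [0.5399 0.0056 0.1251] st [-0.0223 -0.0792  0.1251] yaw 0.0428 zaxis [-0.003  0.002 -1.   ] w 0.0166 F [-2.3  2.5  1.5] gf 15.0
  shift cm [-1.38 -0.09  2.21] spin 0.005
```

send_rows([
  [-1, [0.05, -0.2, 0], 0.004],
  [-1, [-0.4, -0.05, 0.45], 0],
  [-1, [-0.4, 0, 0.5], 0],
  [-1, [-0.4, 0, 0.55], 0],
  [-1, [-0.3, 0, 0.5], 0],
  [-1, [0, 0, 0], 0],
])

```text
time: 44.82
tcp_pos: [0.5264, 0.0062, 0.1056]
ee_rot: [0.0, 1.0, 0.019, -0.0]
ft_force: [-5.0, -1.6, 1.1]
gripper_width: 0.0165
grasp_force: 15.0
```

Run:
```python
from h import *
go(S2W([-.0362,-.0784,.103]))
```

```text
t 44.83 tcp [0.5264 0.0062 0.1056] st [-0.0358 -0.0781  0.1056] yaw 0.0372 zaxis [-0. -0. -1.] w 0.0165 F [-5.  -1.6  1.1] gf 15.0
  shift cm [-0.04  0.03  0.26] spin -0.001
```

Knob is back at its latched position. Release, rise, back away and look.

send_rows([
  [-0.6, [0, 0, 0], 0],
  [-0.3, [0, 0, 0], 0],
  [-0.1, [0, 0, 0], 0],
  [0, [0, 0, 0], 0],
  [0, [0, 0, -3], 0],
  [0, [0, 0, -5], 0],
  [0, [0, 0, -5], 0],
  [0, [-4, 4, -3], 0],
  [0, [-4, 5, 0], 0],
  [0, [-4, 5, 0], 0],
  [0, [0, 5, 0], 0],
  [0, [0, 5, 0], 0],
])

```text
time: 46.32
tcp_pos: [0.4179, -0.2361, 0.2657]
ee_rot: [0.0, 1.0, 0.018, 0.001]
ft_force: [0.6, 0.2, -0.3]
gripper_width: 0.0478
grasp_force: 0.0
```

Run:
```python
from h import *
go([.4,-.3,.25]); c=cap('top'); d=cap('side')
a=c['color'][188:296,120:362,::-1]; b=d['color'][180:300,260:380,::-1]
a=cv2.resize(a,None,fx=3.3,fy=3.3,interpolation=2); b=cv2.resize(b,(240,240),interpolation=2)
im=np.zeros((600,800,3),np.uint8); im[:a.shape[0],:a.shape[1]]=a[:, :800]; im[358:598,:240]=b
e=cv2.resize(d['color'][215:285,300:370,::-1],(240,240),interpolation=2); im[358:598,260:500]=e
cv2.imwrite('pics/c9.png',im)
```

```text
t 46.33 tcp [ 0.4179 -0.2361  0.2657] st [-0.1534 -0.3161  0.2657] yaw 0.0368 zaxis [ 0.002 -0.001 -1.   ] w 0.0478 F [ 0.6  0.2 -0.3] gf 0.0
  shift cm [-2.03  6.32  1.57] spin -0.001
```

View pics/c9.png

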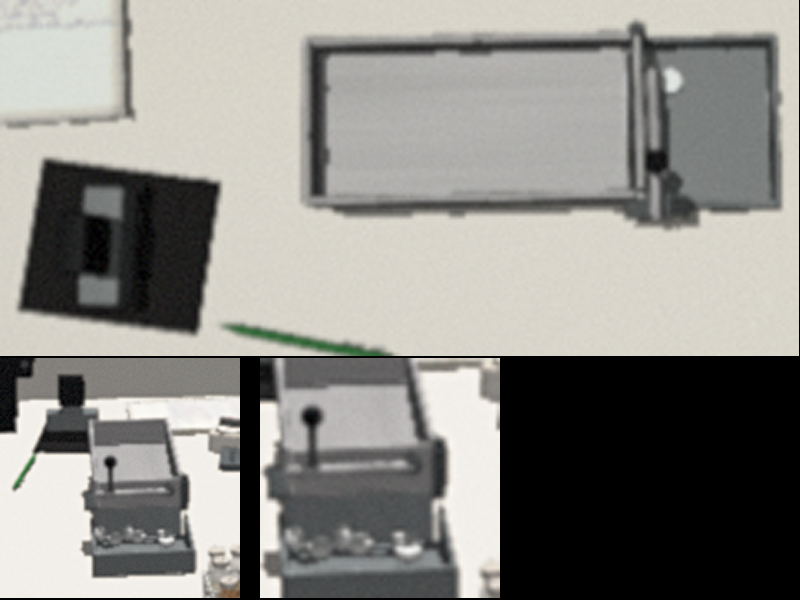

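The gate is shut, with the knob at its original pixel (655,160) and the bar level. The scraper is central on its mat, the tray is empty and the caps are in the pan.

```bash
python3 -c "
from rig import bot
print(bot.hand_in())"
```

```text
the job is handed in; nothing more can be done
None
```

The job is handed in: my last pictures show the caps in the catch pan, the tray empty, the gate shut with the bar down, and the scraper on its mat; no verdict was returned, and I did not recheck the vials after the gate was opened.

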